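# Feeding round at the ant nests

## Task

Stand each tall feeder pot upright in the well of its own colour, flat on the well's floor: the red, yellow and blue pots in the three plaster nests, and only when all three are in, the green pot in the foraging tray, last of all. Leave the two flat bait tins where they stand, and do not knock any pot over.

Things in the scene. Friction and masses are not known exactly. Their poses are not given: they have to be found in the camera images.
- pot_red_center (a point): Red feeder pot: a loose, sealed, upright cylinder, 44 mm in diameter and 64 mm high, frosted clear body (lower 50 mm) with a red lid (top 14 mm, same diameter), 60 to 130 g. The point is its centre, 32 mm above its underside; z is its upright axis. It starts standing on the table among the other pots and tins.
- pot_yellow_center (a point): Yellow feeder pot: a loose, sealed, upright cylinder, 44 mm in diameter and 64 mm high, frosted clear body (lower 50 mm) with a yellow lid (top 14 mm, same diameter), 60 to 130 g. The point is its centre, 32 mm above its underside; z is its upright axis. It starts standing on the table among the other pots and tins.
- pot_blue_center (a point): Blue feeder pot: a loose, sealed, upright cylinder, 44 mm in diameter and 64 mm high, frosted clear body (lower 50 mm) with a blue lid (top 14 mm, same diameter), 60 to 130 g. The point is its centre, 32 mm above its underside; z is its upright axis. It starts standing on the table among the other pots and tins.
- pot_green_center (a point): Green feeder pot: a loose, sealed, upright cylinder, 44 mm in diameter and 64 mm high, frosted clear body (lower 50 mm) with a green lid (top 14 mm, same diameter), 60 to 130 g. The point is its centre, 32 mm above its underside; z is its upright axis. It starts standing on the table among the other pots and tins.
- well_red (a point): Well of the red nest: round recess 60 mm wide, 8 mm deep, red floor, in a fixed cream plaster ant nest 24 mm high with a red strip on its front edge and grey chambers behind. The point: centre of the well's floor, 16 mm above the table (rim at 24 mm: hold the pot at or above its middle). x points from strip to chambers; the nest reaches 45 mm to -x, 85 to +x, 55 to each side.
- well_yellow (a point): Well of the yellow nest: round recess 60 mm wide, 8 mm deep, yellow floor, in a fixed cream plaster ant nest 24 mm high with a yellow strip on its front edge and grey chambers behind. The point: centre of the well's floor, 16 mm above the table (rim at 24 mm: hold the pot at or above its middle). x points from strip to chambers; the nest reaches 45 mm to -x, 85 to +x, 55 to each side.
- well_blue (a point): Well of the blue nest: round recess 60 mm wide, 8 mm deep, blue floor, in a fixed cream plaster ant nest 24 mm high with a blue strip on its front edge and grey chambers behind. The point: centre of the well's floor, 16 mm above the table (rim at 24 mm: hold the pot at or above its middle). x points from strip to chambers; the nest reaches 45 mm to -x, 85 to +x, 55 to each side.
- well_green (a point): Well of the foraging tray: round cream dish 60 mm wide inside, 8 mm deep, green floor, in a fixed shallow clear tray with walls 24 mm high, green gravel and a green strip on its front edge. The point: centre of the well's floor, 16 mm above the table (rim at 24 mm). x points from strip to gravel; the tray reaches 45 mm to -x, 85 to +x, 55 to each side.
- tin_red_center (a point): Flat bait tin with a red lid, to be left alone: a loose low aluminium disc tin, 60 mm in diameter, 28 mm high. The point is its centre, 14 mm above the table.
- tin_blue_center (a point): Flat bait tin with a blue lid, to be left alone: a loose low aluminium disc tin, 60 mm in diameter, 28 mm high. The point is its centre, 14 mm above the table.
Not all that is in view belongs to the job. What is shaped like the part that bears pot_red_center but black is not meant.

How it is judged:
By the outcome, as a careful person would: the job done as asked, in the order asked, and still so for the second after the job is handed in, with the robot touching nothing.
It also fails if it takes over 88 s, if anything falls off the work surface, if the arm or the gripper's body presses on something with over 40 N, if the wrist force passes 120 N, or if a joint passes its speed limit or range.

## Robot

A 6-joint arm with a two-finger parallel gripper is mounted at the origin on the work surface. World frame = base frame: x ahead of the robot, y to its left, z up, the work surface at z = 0. Lengths are in m, angles in rad, forces in N, time in s.
With the tool pointing down it reaches from about 0.25 to 0.775 m from the base axis. Payload 4 kg.
Tool frame: the origin (TCP) lies midway between the tips of the shut fingers; the grasp point (between the pads) lies 19 mm behind it; z points along the fingers, y is the direction in which the jaws open and shut (so a half turn about z gives the same grasp; the last joint's range is limited). The gripper opens to 94 mm and grips with 3 to 60 N. Pads are 16 mm wide; open, the fingers measure 119 mm over their backs; the gripper's body (75 mm by 177 mm) begins 78 mm behind the grasp point.
Start: joints at [1.163, 0.087, 1.371, -0, 1.684, -0.103], TCP at [0.165, 0.525, 0.206] pointing down, gripper open.
Joint ranges: [-3.1, 3.1], [-0.76, 2.03], [0.27, 2.55], [-1.08, 4.22], [0.17, 2.65], [-2.57, 2.57]. Speed limits (rad/s): [2.79, 2.79, 3.14, 3.14, 3.14, 3.14].

## Interface

Orientations are given as [roll, pitch, yaw] about the fixed x, y, z axes, in that order (R = Rz(yaw) Ry(pitch) Rx(roll)).
In Python, from bench import robot, cams gives the robot as it stands.
- The arm moves only by the tool step_arm, never from a script. Its argument "plan" is a list that holds one entry, the list of rows, each a list of 5 numbers: the shift along the world's x, y, z in mm, then the turn about the world's z in rad, then the opening in per cent of the stroke, from 0 (shut) to 100 (fully open). In form: [[[tx, ty, tz, turn, fingers], ...]]. A call has 1 to 8 rows; each row is the pose to reach, as a shift and turn from the pose commanded when the call began; what a row does not reach only later rows make up. A row lasts 1/12 s, in which the tool goes at most 41.7 mm and 7.16 degrees, less where a joint would pass 70% of its speed; a pose out of reach is approached as far as the arm can. A call with a gripper value outside its range is refused whole. The fingers move at their own pace and stop on an object; the grip force is fixed at half the most. Time passes only in rows, so rows that repeat a pose let the fingers close. It gives the time, the measured TCP pose, the force and the opening at its end, in the units of the state.
- robot.get_obs(): the state, without advancing time (a new reading comes with each control period).
- cams.snapshot(name): name is "scene" or "side" or "wrist"; returns a dict with "frame" (384x512x3 uint8, red, green, blue), "camera_matrix" (3x3 intrinsics, pixels), "origin" and "attitude" of the camera in the world; the wrist camera has in their place "T_tool_cam" (4x4, takes a point from camera to tool coordinates, whose origin is the TCP and whose axes are the flange's). Camera axes: x right, y down, z forward; pixel columns grow to the right and rows downward; lengths in m; the calibration is good to about 2 mm. A picture is of the moment at which its call begins: read the wrist's pose just before it. There is no depth.
- robot.close_job(): hands the job in, once; it reports no verdict.
The state is a dict: "time": time; "joint_positions": joint angles; "qvel": joint speeds; "joint_torque": joint torques, N m; "tool_pos": TCP position; "ee_rot": TCP orientation; "wrist_force": force on the tool from outside, world axes, zero at the start; "wrist_torque": the same for the moment, N m; "width": finger opening in m.
Only numpy, scipy, OpenCV 4.12 (cv2) and the standard library are available. Lean on these libraries where they do the work, as an engineer would, in place of code of your own. Each camera call takes 0.05 s, during which the arm holds its last target. There are 200 camera calls.

## Working session

There is one attempt and no reset: what is moved stays moved. The work goes in short steps, Python scripts to look and compute and a tool call to move; the robot and the scene stay as the last step left them, time stands still between calls to the robot, and variables do not carry over. Pictures are saved under pics/ and viewed, about 12 in all and at most 16, crops included, and the job is handed in when it is done.

Besides the shell and the picture viewer there is one more tool, called after "Call:" by a JSON object that holds its "method" and its "body". step_arm: Moves the arm, as the interface text tells. Its arguments: {"type":"object","properties":{"plan":{"type":"array"}},"required":["plan"]}

```bash
mkdir -p pics; ls
cat > h.py <<'E'
import numpy as np, cv2
from bench import robot, cams
from scipy.spatial.transform import Rotation as R
def snap(n, f=None):
    o=robot.get_obs(); s=cams.snapshot(n)
    if f: cv2.imwrite('pics/'+f, cv2.cvtColor(s['frame'],cv2.COLOR_RGB2BGR))
    return s,o
def cam(s,o):
    K=np.array(s['camera_matrix'])
    if 'T_tool_cam' in s:
        T=np.eye(4); T[:3,:3]=R.from_euler('xyz',o['ee_rot']).as_matrix(); T[:3,3]=o['tool_pos']
        T=T@np.array(s['T_tool_cam']); return K,T[:3,:3],T[:3,3]
    a=np.array(s['attitude']); 
    Rm=a if a.shape==(3,3) else R.from_euler('xyz',a).as_matrix()
    return K,Rm,np.array(s['origin'])
def ray(c,uv,z):
    K,Rm,p=c; d=Rm@np.linalg.inv(K)@np.array([uv[0],uv[1],1.]); return p+d*(z-p[2])/d[2]
def proj(c,X):
    K,Rm,p=c; q=K@(Rm.T@(np.array(X)-p)); return q[:2]/q[2]
E
python3 - <<'E'
from h import *
for n in ['scene','side','wrist']:
    s,o=snap(n,n+'0.png'); print(n,{k:np.round(v,3).tolist() for k,v in s.items() if k!='frame'})
print(o)
a=[cv2.imread(f'pics/{n}0.png') for n in ['scene','side']]
E
```

```text
pics
scene {'camera_matrix': [[410.7, 0.0, 262.29], [0.0, 410.7, 195.433], [0.0, 0.0, 1.0]], 'origin': [1.322, 0.333, 0.711], 'attitude': [-2.204, 0.006, 1.944]}
side {'camera_matrix': [[371.339, 0.0, 256.621], [0.0, 371.339, 189.922], [0.0, 0.0, 1.0]], 'origin': [0.415, 0.649, 0.664], 'attitude': [-2.309, -0.02, -2.959]}
wrist {'camera_matrix': [[271.424, 0.0, 256.325], [0.0, 271.424, 189.79], [0.0, 0.0, 1.0]], 'T_tool_cam': [[-0.0, -0.97, -0.244, 0.07], [1.0, -0.0, -0.001, -0.0], [0.001, -0.244, 0.97, -0.18], [0.0, 0.0, 0.0, 1.0]]}
{'time': 0.1, 'joint_positions': array([ 1.16288137e+00,  8.78990513e-02,  1.37207965e+00, -5.82360982e-05,
        1.68358023e+00, -1.03084690e-01]), 'qvel': array([ 0.00216088, -0.00026085, -0.00244771, -0.00047543, -0.00077392,
       -0.00042676]), 'joint_torque': array([ 2.82290341e-03, -3.41252482e+01, -3.03301084e+01,  7.20853033e-02,
        3.04521562e-02, -1.16344008e-04]), 'tool_pos': array([0.16489569, 0.5241938 , 0.2044233 ]), 'ee_rot': array([-3.13963086e+00, -1.44762752e-04,  2.83675575e+00]), 'wrist_force': array([-0.25703329,  0.45819678,  0.93031319]), 'wrist_torque': array([-0.03424896,  0.01002159, -0.00420042]), 'width': 0.09409926323967317}
```

View pics/scene0.png

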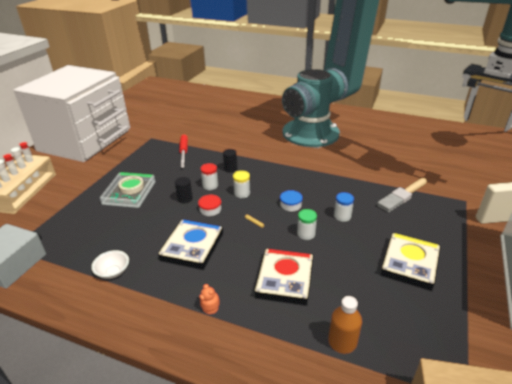

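View pics/side0.png

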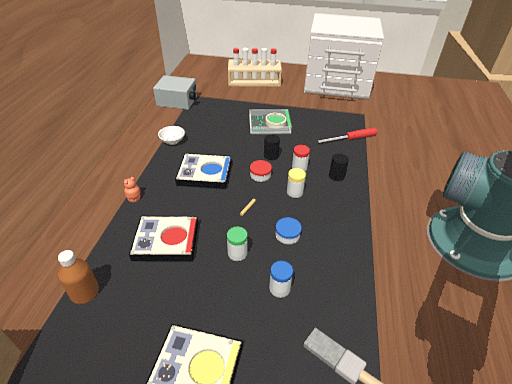

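Scene view: pots red (209,176), yellow (242,184), blue (344,207), green (307,224). Lookalikes: black pots (231,160) and (184,189), flat tins red (209,205) and blue (291,201), wells blue (193,242), red (287,267), yellow (411,253), green dish (130,184), plus test tubes, bottle and figurine. Side view: pots red (301,158), yellow (297,182), blue (281,278), green (237,242).

```bash
cat >> h.py <<'E'
HUE={'red':[(0,7),(173,180)],'yellow':[(24,36)],'blue':[(98,120)],'green':[(50,85)]}
def blobs(img,col,amin=40,smin=130,vmin=70):
    h=cv2.cvtColor(img,cv2.COLOR_RGB2HSV); m=np.zeros(h.shape[:2],np.uint8)
    for a,b in HUE[col]: m|=cv2.inRange(h,(a,smin,vmin),(b,255,255))
    n,l,st,c=cv2.connectedComponentsWithStats(m)
    out=[]
    for i in range(1,n):
        if st[i,4]>=amin:
            ct=max(cv2.findContours((l==i).astype(np.uint8),cv2.RETR_EXTERNAL,cv2.CHAIN_APPROX_NONE)[0],key=cv2.contourArea)
            out.append((c[i],st[i],ct))
    return out
E
python3 - <<'E'
from h import *
for n in ['scene','side']:
    s,o=snap(n); c=cam(s,o)
    print(n,'check base', proj(c,[0,0,0]))
    for col in HUE:
        for ce,st,ct in blobs(s['frame'],col):
            e=cv2.fitEllipse(cv2.convexHull(ct)) if len(ct)>5 else None
            print(col,ce.round(1),st.tolist(),'z57',ray(c,ce,.057)[:2].round(3),'z22',ray(c,ce,.022)[:2].round(3),'well16',ray(c,ce,.016)[:2].round(3))
E
```

```text
scene check base [310.30340474 133.36894167]
red [183.2 142.9] [179, 134, 9, 19, 142] z57 [ 0.317 -0.343] z22 [ 0.263 -0.379] well16 [ 0.254 -0.385]
red [  7.6 157.1] [4, 154, 9, 7, 49] z57 [ 0.59  -0.808] z22 [ 0.55  -0.869] well16 [ 0.544 -0.879]
red [208.3 168.1] [200, 163, 17, 12, 154] z57 [ 0.424 -0.195] z22 [ 0.376 -0.223] well16 [ 0.368 -0.228]
red [209.1 201.5] [198, 194, 24, 16, 291] z57 [ 0.57  -0.117] z22 [ 0.53  -0.141] well16 [ 0.523 -0.145]
red [288.7 252.6] [268, 249, 42, 8, 168] z57 [0.676 0.14 ] z22 [0.642 0.13 ] well16 [0.636 0.128]
red [286.2 266.4] [275, 259, 23, 16, 287] z57 [0.719 0.148] z22 [0.686 0.138] well16 [0.681 0.137]
yellow [240.9 175.6] [233, 170, 17, 12, 168] z57 [ 0.426 -0.089] z22 [ 0.379 -0.111] well16 [ 0.37  -0.115]
yellow [415.6 239.7] [395, 233, 43, 14, 163] z57 [0.529 0.403] z22 [0.487 0.407] well16 [0.479 0.408]
yellow [412.7 251.8] [401, 245, 24, 15, 251] z57 [0.573 0.401] z22 [0.533 0.404] well16 [0.526 0.405]
blue [218.8   8.5] [191, 0, 56, 20, 966] z57 [-1.482 -1.102] z22 [-1.632 -1.179] well16 [-1.658 -1.192]
blue [290.7 196.9] [280, 190
[... 961 characters left out ...]
.8] [186, 218, 11, 34, 190] z57 [0.636 0.16 ] z22 [0.649 0.131] well16 [0.651 0.126]
red [173.6 235.7] [161, 228, 26, 17, 339] z57 [0.671 0.169] z22 [0.686 0.141] well16 [0.689 0.137]
yellow [296.8 178.7] [289, 172, 17, 10, 43] z57 [ 0.433 -0.071] z22 [ 0.434 -0.112] well16 [ 0.434 -0.119]
blue [224.9 168.8] [221, 158, 8, 22, 74] z57 [ 0.62  -0.072] z22 [ 0.631 -0.114] well16 [ 0.633 -0.121]
blue [211.3 168.6] [202, 164, 20, 11, 161] z57 [ 0.654 -0.066] z22 [ 0.668 -0.107] well16 [ 0.67  -0.114]
blue [288.3 227.3] [276, 217, 26, 22, 440] z57 [0.434 0.097] z22 [0.436 0.065] well16 [0.436 0.059]
blue [281.2 271. ] [270, 261, 23, 21, 389] z57 [0.434 0.214] z22 [0.436 0.188] well16 [0.436 0.184]
```

Call:
{"method": "step_arm", "body": {"plan": [[[260, -312, 0, 0, 75], [260, -312, 0, 0, 75], [260, -312, 0, 0, 75], [260, -312, 0, 0, 75], [260, -312, 0, 0, 75], [260, -312, 0, 0, 75], [260, -312, 0, 0, 75], [260, -312, 0, 0, 75]]]}}

```text
time: 0.92
tool_pos: [0.3793, 0.2668, 0.2056]
ee_rot: [3.141, 0.0, 2.837]
wrist_force: [0.8, 0.7, -0.0]
width: 0.0707
```

```bash
cat > look.py <<'E'
from h import *
import sys
f=sys.argv[1] if len(sys.argv)>1 else None
s,o=snap('wrist',f); c=cam(s,o)
print('t',round(o['time'],2),'tcp',o['tool_pos'].round(4),'rot',o['ee_rot'].round(3),'q',o['joint_positions'].round(2),'F',o['wrist_force'].round(1),'w',round(o['width'],4))
for col in HUE:
    for ce,st,ct in blobs(s['frame'],col,150):
        print(col,ce.round(0),st[2:].tolist(),'z64',ray(c,ce,.062)[:2].round(4),'z28',ray(c,ce,.026)[:2].round(4),'z16',ray(c,ce,.016)[:2].round(4))
E
python3 look.py w1.png
```

```text
t 0.92 tcp [0.3793 0.2668 0.2056] rot [3.141 0.    2.837] q [ 0.49 -0.11  1.56  0.    1.68 -0.78] F [ 0.8  0.7 -0. ] w 0.0707
yellow [373. 235.] [71, 55, 1377] z64 [0.4927 0.3877] z28 [0.5128 0.3989] z16 [0.5183 0.402 ]
blue [228. 237.] [37, 36, 1010] z64 [0.4384 0.2089] z28 [0.4524 0.2002] z16 [0.4563 0.1978]
blue [139. 249.] [41, 38, 688] z64 [0.4196 0.0932] z28 [0.4315 0.0716] z16 [0.4348 0.0656]
green [204. 318.] [35, 30, 813] z64 [0.5442 0.1373] z28 [0.57   0.1206] z16 [0.5772 0.116 ]
```

View pics/w1.png

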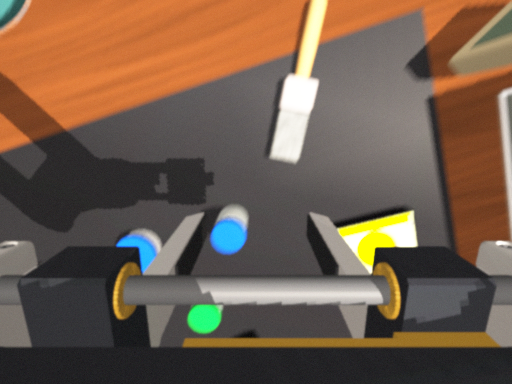

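The wrist view shows the blue pot lid at (228,237), which has a frosted body behind it, and the flat blue tin at (139,249). The green pot is at (204,318) and the yellow nest at (373,235). The blue pot is the right choice, so I move over it.

Call:
{"method": "step_arm", "body": {"plan": [[[58, -58, 0, 0, 75], [58, -58, 0, 0, 75], [58, -58, -80, 0, 75], [58, -58, -80, 0, 75], [58, -58, -80, 0, 75]]]}}

```text
time: 1.38
tool_pos: [0.4298, 0.2075, 0.1154]
ee_rot: [-3.13, -0.016, 2.835]
wrist_force: [-2.3, -1.2, -1.9]
width: 0.0702
```

```bash
python3 look.py w2.png
```

```text
t 1.38 tcp [0.4298 0.2075 0.1154] rot [-3.13  -0.016  2.835] q [ 0.33 -0.02  1.66  0.    1.52 -0.93] F [-2.3 -1.2 -1.9] w 0.0702
yellow [462. 196.] [100, 36, 1207] z64 [0.4783 0.3816] z28 [0.4954 0.405 ] z16 [0.5002 0.4115]
yellow [462. 229.] [52, 51, 1988] z64 [0.5091 0.3775] z28 [0.531  0.4003] z16 [0.5371 0.4066]
blue [266. 206.] [51, 49, 1912] z64 [0.4347 0.2139] z28 [0.4452 0.2115] z16 [0.4481 0.2108]
blue [135. 233.] [58, 54, 2135] z64 [0.424  0.0901] z28 [0.4328 0.0687] z16 [0.4352 0.0627]
green [229. 322.] [45, 34, 1366] z64 [0.5391 0.1423] z28 [0.5656 0.129 ] z16 [0.573  0.1252]
```

View pics/w2.png

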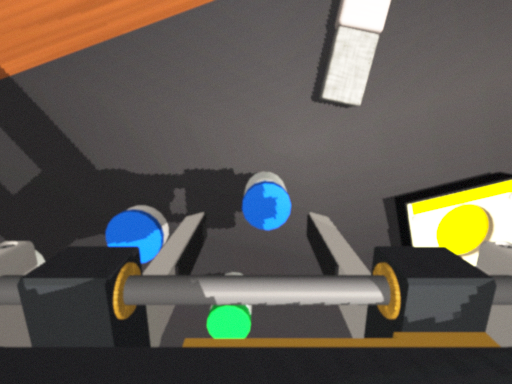

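Blue lid at (266,206), well between the fingers; the measured centre is (.436,.2135). Now I descend and grip.

Call:
{"method": "step_arm", "body": {"plan": [[[-1, 4, 0, 0, 75], [-1, 4, -40, 0, 75], [-1, 4, -75, 0, 75], [-1, 4, -100, 0, 75], [-1, 4, -100, 0, 75], [-1, 4, -100, 0, 0], [-1, 4, -100, 0, 0], [-1, 4, -100, 0, 0]]]}}

```text
time: 2.1
tool_pos: [0.4383, 0.216, 0.0294]
ee_rot: [3.137, 0.006, 2.837]
wrist_force: [0.5, -0.6, -0.1]
width: 0.0538
```

Call:
{"method": "step_arm", "body": {"plan": [[[0, 0, 0, 0, 0], [0, 0, 0, 0, 0], [0, 0, 0, 0, 0], [0, 0, 40, 0, 0], [0, 0, 80, 0, 0], [0, 0, 80, 0, 0], [0, 0, 80, 0, 0]]]}}

```text
time: 2.68
tool_pos: [0.4376, 0.2154, 0.1089]
ee_rot: [3.137, 0.006, 2.837]
wrist_force: [-0.3, 0.5, -0.7]
width: 0.0434
```

```bash
python3 look.py w3.png
```

```text
t 2.68 tcp [0.4376 0.2154 0.1089] rot [3.137 0.006 2.837] q [ 0.34 -0.02  1.67  0.    1.48 -0.93] F [-0.3  0.5 -0.7] w 0.0434
yellow [454. 191.] [102, 35, 1138] z64 [0.4778 0.381 ] z28 [0.495  0.4042] z16 [0.4998 0.4106]
yellow [453. 223.] [52, 51, 2006] z64 [0.5078 0.3763] z28 [0.5298 0.3988] z16 [0.5359 0.405 ]
blue [256. 240.] [77, 73, 4427] z64 [0.4701 0.2046] z28 [0.4861 0.1997] z16 [0.4905 0.1984]
blue [118. 229.] [61, 50, 2293] z64 [0.4226 0.0904] z28 [0.431  0.0673] z16 [0.4334 0.0609]
green [219. 321.] [42, 35, 1257] z64 [0.5414 0.1436] z28 [0.5687 0.129 ] z16 [0.5763 0.1249]
```

View pics/w3.png

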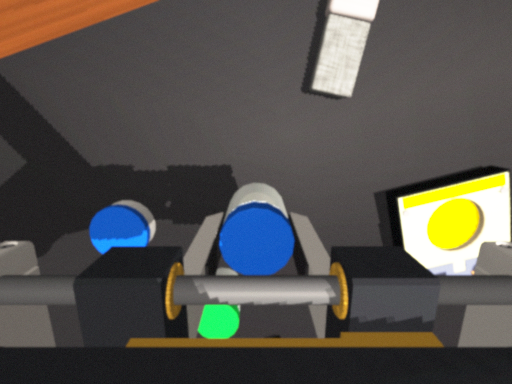

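The blue pot is held and centred, with its lid at (256,240) and the opening at 43 mm. Now to the blue nest.

Call:
{"method": "step_arm", "body": {"plan": [[[0, 0, 40, 0, 0], [229, -329, 70, 0, 0], [229, -329, 70, 0, 0], [229, -329, 70, 0, 0], [229, -329, 70, 0, 0], [229, -329, 70, 0, 0], [229, -329, 70, 0, 0], [229, -329, 70, 0, 0]]]}}

```text
time: 3.4
tool_pos: [0.6011, -0.0258, 0.1643]
ee_rot: [-3.141, -0.005, 2.836]
wrist_force: [0.2, 1.3, -0.2]
width: 0.0438
```

```bash
python3 look.py w4.png
```

```text
t 3.4 tcp [ 0.6011 -0.0258  0.1643] rot [-3.141 -0.005  2.836] q [-0.14  0.22  1.3   0.    1.62 -1.4 ] F [ 0.2  1.3 -0.2] w 0.0438
red [40. 82.] [54, 55, 2250] z64 [ 0.435  -0.1955] z28 [ 0.4222 -0.2198] z16 [ 0.4187 -0.2265]
red [147. 162.] [55, 56, 2406] z64 [ 0.5382 -0.1267] z28 [ 0.5386 -0.1422] z16 [ 0.5387 -0.1465]
red [390. 182.] [78, 48, 825] z64 [0.6366 0.1116] z28 [0.6495 0.1265] z16 [0.6531 0.1306]
red [401. 210.] [43, 41, 1338] z64 [0.6701 0.1167] z28 [0.6872 0.1323] z16 [0.692  0.1366]
yellow [142.  48.] [52, 60, 2407] z64 [ 0.4369 -0.0892] z28 [ 0.4243 -0.0998] z16 [ 0.4208 -0.1028]
yellow [261. 133.] [50, 9, 298] z64 [ 0.5457 -0.0043] z28 [ 0.547  -0.0041] z16 [ 0.5474 -0.0041]
blue [290.  19.] [63, 46, 2333] z64 [0.4556 0.0521] z28 [0.4454 0.0594] z16 [0.4426 0.0615]
blue [256. 240.] [79, 73, 4480] z64 [ 0.6568 -0.045 ] z28 [ 0.6723 -0.05  ] z16 [ 0.6766 -0.0514]
blue [182. 231.] [45, 26, 361] z64 [ 0.622  -0.1199] z28 [ 0.6331 -0.1345] z16 [ 0.6361 -0.1385]
green [400.  84.] [49, 53, 1939] z64 [0.5422 0.1387] z28 [0.543 0.157] z16 [0.5433 0.1622]
```

View pics/w4.png

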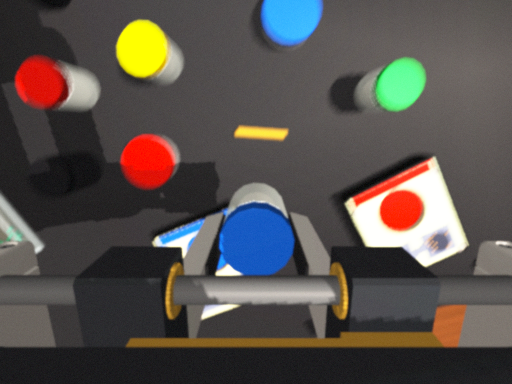

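The held blue pot is at (256,240) over the approach to the blue nest at (200,250). The red nest is at (401,210), the pots are yellow (142,48), red (40,82) and green (400,84), and the red tin is at (147,162).

Call:
{"method": "step_arm", "body": {"plan": [[[68, -90, 0, 0, 0], [68, -90, 0, 0, 0], [68, -90, 0, 0, 0], [68, -90, -40, 0, 0], [68, -90, -75, 0, 0], [68, -90, -75, 0, 0], [68, -90, -75, 0, 0], [68, -90, -75, 0, 0]]]}}

```text
time: 4.12
tool_pos: [0.6696, -0.1137, 0.0926]
ee_rot: [3.141, -0.0, 2.837]
wrist_force: [-0.0, -0.1, -0.3]
width: 0.0439
```

```bash
cat > ext.py <<'E'
# external views: two-view triangulation of lids / print wells on floor plane
from h import *
import sys
col=sys.argv[1]; f=sys.argv[2] if len(sys.argv)>2 else None
ims=[]
for n in ['scene','side']:
    s,o=snap(n); c=cam(s,o)
    for ce,st,ct in blobs(s['frame'],col,60,110):
        print(n,ce.round(1),st[2:].tolist(),[(z,ray(c,ce,z/1000)[:2].round(4).tolist()) for z in (16,57,73)])
    p=proj(c,o['tool_pos']).astype(int); x,y=np.clip(p-[75,90],0,[362,234])
    ims.append(cv2.resize(s['frame'][y:y+150,x:x+150],(400,400),interpolation=cv2.INTER_CUBIC))
print('tcp',o['tool_pos'].round(4),'t',round(o['time'],2),'F',o['wrist_force'].round(1),o['wrist_torque'].round(2))
if f: cv2.imwrite('pics/'+f,cv2.cvtColor(np.hstack(ims),cv2.COLOR_RGB2BGR))
E
python3 ext.py blue e1.png
```

```text
scene [212.4   7.9] [49, 20, 726] [(16, [-1.6607, -1.2469]), (57, [-1.4848, -1.1537]), (73, [-1.4162, -1.1174])]
scene [290.8 196.9] [23, 15, 278] [(16, [0.4202, 0.0622]), (57, [0.4734, 0.0782]), (73, [0.4942, 0.0845])]
scene [186.2 202.1] [11, 15, 135] [(16, [0.5481, -0.2039]), (57, [0.5938, -0.1722]), (73, [0.6116, -0.1598])]
scene [194.6 235.4] [20, 12, 188] [(16, [0.6626, -0.1137]), (57, [0.7015, -0.0874]), (73, [0.7167, -0.0771])]
side [211.2 135.8] [12, 13, 133] [(16, [0.7135, -0.2688]), (57, [0.6947, -0.2106]), (73, [0.6873, -0.188])]
side [224.9 168.3] [9, 22, 84] [(16, [0.6339, -0.1232]), (57, [0.62, -0.0743]), (73, [0.6146, -0.0553])]
side [211.2 168.6] [20, 11, 165] [(16, [0.6706, -0.1142]), (57, [0.6545, -0.0659]), (73, [0.6482, -0.047])]
side [288.3 227.3] [26, 22, 451] [(16, [0.4359, 0.0595]), (57, [0.4346, 0.0968]), (73, [0.434, 0.1114])]
tcp [ 0.6706 -0.1139  0.0946] t 4.17 F [ 0.4 -0.5 -0.3] [0.02 0.01 0.01]
```

View pics/e1.png

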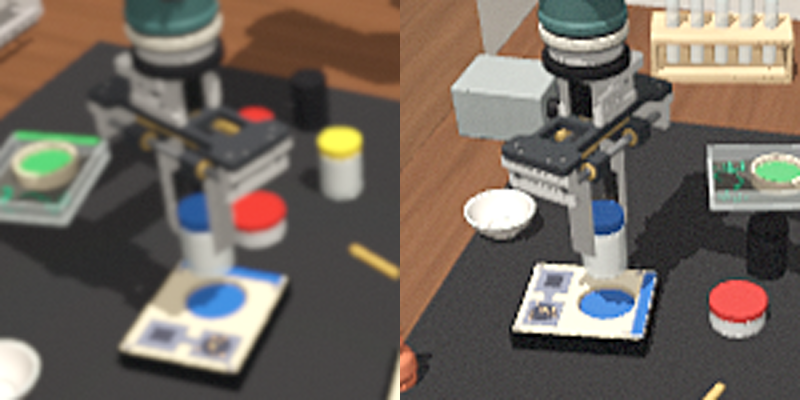

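The blue pot hangs above its well; the well floor shows at about (217,298) in the left crop and (607,303) in the right. After correcting for rim occlusion the centre is about (.670,-.111), so I lower.

Call:
{"method": "step_arm", "body": {"plan": [[[0, 3, 0, 0, 0], [0, 3, -25, 0, 0], [0, 3, -40, 0, 0], [0, 3, -46, 0, 0], [0, 3, -49, 0, 0], [0, 3, -49, 0, 0], [0, 3, -49, 0, 0]]]}}

```text
time: 4.8
tool_pos: [0.6708, -0.1112, 0.0451]
ee_rot: [3.141, 0.003, 2.837]
wrist_force: [0.4, -0.1, -0.5]
width: 0.0436
```

```bash
python3 ext.py blue e2.png | tail -1
```

```text
tcp [ 0.6707 -0.1113  0.045 ] t 4.85 F [-0.5  0.1 -1.2] [-0.04 -0.   -0.  ]
```

View pics/e2.png

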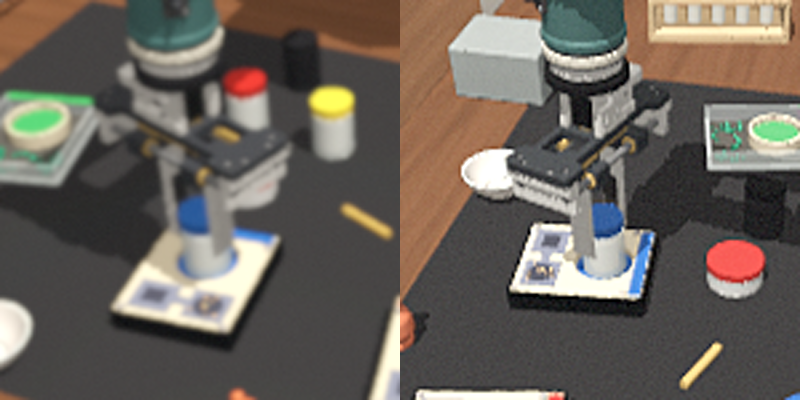

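The blue pot sits inside the rim and upright, with its base at about (205,262) in the left crop and (607,262) in the right. Release, rise, and go on to the yellow pot.

Call:
{"method": "step_arm", "body": {"plan": [[[0, 0, -1, 0, 0], [0, 0, -1, 0, 75], [0, 0, -1, 0, 75], [0, 0, -1, 0, 75], [0, 0, -1, 0, 75], [0, 0, 20, 0, 75], [0, 0, 50, 0, 75], [0, 0, 85, 0, 75]]]}}

```text
time: 5.57
tool_pos: [0.6679, -0.1107, 0.1259]
ee_rot: [-3.141, -0.006, 2.837]
wrist_force: [0.7, 0.7, -0.6]
width: 0.0705
```

Call:
{"method": "step_arm", "body": {"plan": [[[0, 0, 20, 0, 75], [-236, 20, 20, 0, 75], [-236, 20, 20, 0, 75], [-236, 20, 20, 0, 75], [-236, 20, 20, 0, 75], [-236, 20, 20, 0, 75], [-236, 20, 10, 0, 75], [-236, 20, 10, 0, 75]]]}}

```text
time: 6.23
tool_pos: [0.4271, -0.0896, 0.1352]
ee_rot: [-3.141, -0.007, 2.836]
wrist_force: [1.3, 0.6, -0.4]
width: 0.0703
```

```bash
python3 look.py w5.png; python3 ext.py blue|grep -v 29
```

```text
t 6.23 tcp [ 0.4271 -0.0896  0.1352] rot [-3.141 -0.007  2.836] q [-0.34 -0.14  1.73 -0.    1.56 -1.6 ] F [ 1.3  0.6 -0.4] w 0.0703
red [158. 229.] [43, 44, 1250] z64 [ 0.4293 -0.1939] z28 [ 0.4389 -0.2116] z16 [ 0.4416 -0.2165]
red [246. 269.] [45, 15, 500] z64 [ 0.4982 -0.1237] z28 [ 0.5175 -0.1314] z16 [ 0.5229 -0.1336]
yellow [264. 203.] [47, 46, 1682] z64 [ 0.4358 -0.0853] z28 [ 0.4464 -0.0875] z16 [ 0.4493 -0.0881]
blue [392. 154.] [59, 58, 355] z64 [0.4255 0.043 ] z28 [0.4346 0.0589] z16 [0.4371 0.0634]
blue [310. 333.] [33, 11, 170] z64 [ 0.5935 -0.0806] z28 [ 0.6265 -0.0822] z16 [ 0.6356 -0.0827]
green [499. 228.] [29, 30, 694] z64 [0.5299 0.1299] z28 [0.5538 0.1582] z16 [0.5604 0.1661]
scene [197.5   7.3] [15, 17, 193] [(16, [-1.6402, -1.3642]), (57, [-1.4655, -1.2641]), (73, [-1.3974, -1.225])]
scene [192.4 217.7] [20, 15, 235] [(16, [0.6024, -0.1539]), (57, [0.6449, -0.1251]), (73, [0.6614, -0.1139])]
side [225.  168.5] [9, 22, 81] [(16, [0.6336, -0.1224]), (57, [0.6198, -0.0735]), (73, [0.6144, -0.0545])]
side [288.3 227.3] [26, 22, 451] [(16, [0.4359, 0.0595]), (57, [0.4346, 0.0968]), (73, [0.434, 0.1114])]
```

View pics/w5.png

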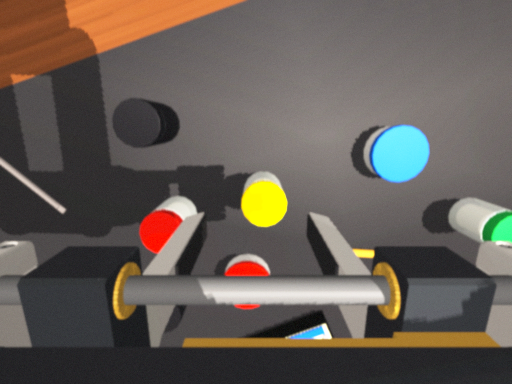

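The yellow lid is at (264,203), between the fingers. The nearest finger clears the red pot at (165,228), and the red tin sits at (247,275). Descend and grip.

Call:
{"method": "step_arm", "body": {"plan": [[[2, 4, 0, 0, 75], [2, 4, -40, 0, 75], [2, 4, -80, 0, 75], [2, 4, -109, 0, 75], [2, 4, -109, 0, 75], [2, 4, -109, 0, 0], [2, 4, -109, 0, 0], [2, 4, -109, 0, 0]]]}}

```text
time: 7.05
tool_pos: [0.4384, -0.0879, 0.0321]
ee_rot: [3.142, 0.005, 2.837]
wrist_force: [0.2, 0.2, -0.6]
width: 0.0537
```

Call:
{"method": "step_arm", "body": {"plan": [[[0, 0, 0, 0, 0], [0, 0, 0, 0, 0], [0, 0, 0, 0, 0], [0, 0, 40, 0, 0], [0, 0, 80, 0, 0], [0, 0, 120, 0, 0], [0, 0, 130, 0, 0], [0, 0, 130, 0, 0]]]}}

```text
time: 7.72
tool_pos: [0.4379, -0.088, 0.1636]
ee_rot: [-3.141, 0.009, 2.837]
wrist_force: [1.1, 0.1, -0.7]
width: 0.0437
```

```bash
python3 look.py w6.png
```

```text
t 7.72 tcp [ 0.4379 -0.088   0.1636] rot [-3.141  0.009  2.837] q [-0.33 -0.14  1.68 -0.    1.6  -1.59] F [ 1.1  0.1 -0.7] w 0.0437
red [  5. 132.] [15, 25, 197] z64 [ 0.3052 -0.314 ] z28 [ 0.2969 -0.3457] z16 [ 0.2946 -0.3545]
red [165. 211.] [42, 41, 1371] z64 [ 0.4322 -0.1909] z28 [ 0.4402 -0.2069] z16 [ 0.4424 -0.2113]
red [233. 269.] [47, 24, 346] z64 [ 0.5215 -0.1433] z28 [ 0.5409 -0.1531] z16 [ 0.5463 -0.1559]
red [458. 309.] [19, 14, 200] z64 [0.6544 0.0976] z28 [0.691  0.1187] z16 [0.7011 0.1246]
yellow [256. 236.] [75, 73, 4230] z64 [ 0.4899 -0.1053] z28 [ 0.5053 -0.1103] z16 [ 0.5096 -0.1116]
yellow [343. 233.] [46, 9, 280] z64 [ 0.5158 -0.0116] z28 [ 0.5346 -0.0045] z16 [ 0.5398 -0.0025]
blue [378. 140.] [55, 54, 287] z64 [0.4272 0.0451] z28 [0.4345 0.0594] z16 [0.4366 0.0634]
blue [277. 317.] [62, 26, 412] z64 [ 0.5992 -0.1135] z28 [ 0.6287 -0.1195] z16 [ 0.6369 -0.1212]
green [484. 212.] [48, 40, 1507] z64 [0.538  0.1397] z28 [0.5596 0.1663] z16 [0.5656 0.1736]
green [ 64. 313.] [33, 21, 580] z64 [ 0.5169 -0.3589] z28 [ 0.5357 -0.3963] z16 [ 0.541  -0.4067]
```

Call:
{"method": "step_arm", "body": {"plan": [[[95, 491, 0, 0, 0], [95, 491, 0, 0, 0], [95, 491, 0, 0, 0], [95, 491, 0, 0, 0], [95, 491, 0, 0, 0], [95, 491, 0, 0, 0], [95, 491, 0, 0, 0], [95, 491, 0, 0, 0]]]}}

```text
time: 8.43
tool_pos: [0.497, 0.2415, 0.1552]
ee_rot: [-3.137, -0.005, 2.837]
wrist_force: [0.8, -0.7, -1.6]
width: 0.0439
```

```bash
python3 look.py w7.png | egrep 'tcp|yellow'
```

```text
t 8.43 tcp [0.497  0.2415 0.1552] rot [-3.137 -0.005  2.837] q [ 0.35  0.11  1.44 -0.    1.59 -0.92] F [ 0.8 -0.7 -1.6] w 0.0439
yellow [400. 140.] [87, 31, 915] z64 [0.4891 0.3917] z28 [0.4967 0.4088] z16 [0.4989 0.4135]
yellow [403. 172.] [47, 50, 1774] z64 [0.5218 0.3892] z28 [0.5337 0.4059] z16 [0.537  0.4105]
yellow [256. 237.] [74, 72, 3936] z64 [0.5454 0.2251] z28 [0.5604 0.2202] z16 [0.5646 0.2188]
```

View pics/w7.png

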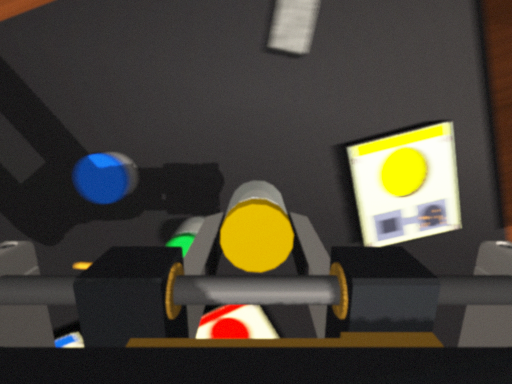

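Viewed 9 pictures so far. This one shows the held yellow pot at (256,237) and the yellow well at (403,172) with its strip at the near edge. Next I move above the well.

Call:
{"method": "step_arm", "body": {"plan": [[[33, 165, 0, 0, 0], [33, 165, 0, 0, 0], [33, 165, 0, 0, 0], [33, 165, 0, 0, 0], [33, 165, -25, 0, 0], [33, 165, -50, 0, 0], [33, 165, -65, 0, 0], [33, 165, -65, 0, 0]]]}}

```text
time: 9.15
tool_pos: [0.5275, 0.4024, 0.0845]
ee_rot: [-3.129, -0.01, 2.837]
wrist_force: [-0.1, -0.9, -2.4]
width: 0.0434
```

```bash
python3 ext.py yellow e3.png; python3 look.py | egrep 'tcp|yellow'
```

```text
scene [420.6 220.1] [20, 16, 251] [(16, [0.3955, 0.4135]), (57, [0.4502, 0.4088]), (73, [0.4715, 0.4069])]
scene [412.6 252. ] [24, 15, 270] [(16, [0.527, 0.4045]), (57, [0.5739, 0.4003]), (73, [0.5922, 0.3987])]
side [213.8 344.5] [19, 30, 294] [(16, [0.5326, 0.3629]), (57, [0.5252, 0.381]), (73, [0.5223, 0.3881])]
side [233.  349.4] [11, 19, 75] [(16, [0.497, 0.3651]), (57, [0.4919, 0.3831]), (73, [0.4899, 0.3901])]
tcp [0.5289 0.403  0.0877] t 9.2 F [ 0.9 -0.2 -0.9] [-0.03  0.   -0.06]
t 9.25 tcp [0.5304 0.4038 0.0907] rot [-3.137 -0.004  2.837] q [ 0.57  0.39  1.23 -0.    1.53 -0.7 ] F [-0.2  0.4 -1.1] w 0.0432
yellow [247. 164.] [110, 40, 1578] z64 [0.4915 0.4079] z28 [0.4961 0.4049] z16 [0.4974 0.4041]
yellow [261. 185.] [61, 39, 659] z64 [0.5109 0.4131] z28 [0.5188 0.411 ] z16 [0.5211 0.4105]
yellow [256. 235.] [75, 73, 4191] z64 [0.5504 0.3966] z28 [0.5652 0.3917] z16 [0.5693 0.3903]
```

View pics/e3.png

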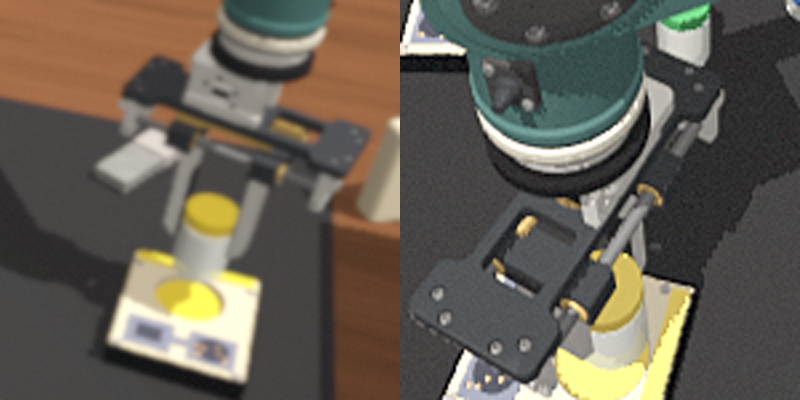

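In the crops the yellow pot hangs over its well, seen at (190,298) left and (600,375) right; the arm is still settling toward the commanded (.534,.4045). Lower.

Call:
{"method": "step_arm", "body": {"plan": [[[0, 0, 0, 0, 0], [0, 0, 0, 0, 0], [0, 0, -25, 0, 0], [0, 0, -40, 0, 0], [0, 0, -46, 0, 0], [0, 0, -48, 0, 0], [0, 0, -48, 0, 0], [0, 0, -48, 0, 0]]]}}

```text
time: 9.97
tool_pos: [0.5328, 0.4056, 0.0476]
ee_rot: [3.139, 0.002, 2.837]
wrist_force: [-1.1, -0.5, -1.5]
width: 0.0436
```

```bash
python3 ext.py yellow e4.png
```

```text
scene [418.5 233.7] [20, 16, 241] [(16, [0.4536, 0.4125]), (57, [0.5048, 0.4078]), (73, [0.5248, 0.406])]
side [214.3 358. ] [20, 34, 268] [(16, [0.5255, 0.3857]), (57, [0.5185, 0.4024]), (73, [0.5158, 0.4089])]
tcp [0.5328 0.4056 0.0475] t 10.02 F [-0.4  0.  -0.4] [-0.02  0.05 -0.01]
```

View pics/e4.png

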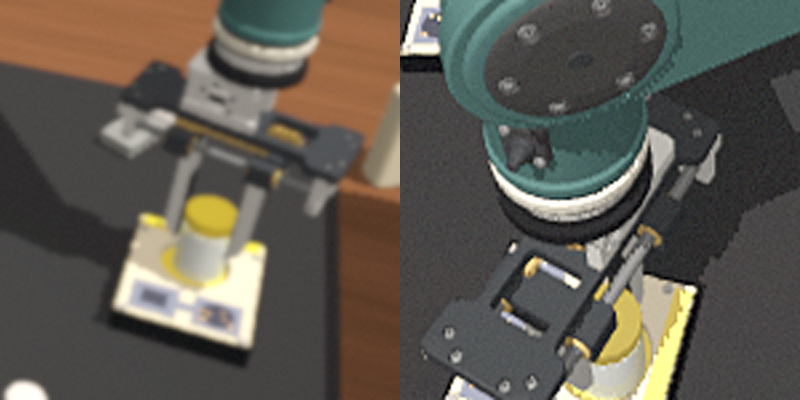

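The yellow pot stands inside the rim with the floor ring visible around its base at (198,275) in the left crop. Release and go to red.

Call:
{"method": "step_arm", "body": {"plan": [[[0, 0, 0, 0, 0], [0, 0, 0, 0, 75], [0, 0, 0, 0, 75], [0, 0, 0, 0, 75], [0, 0, 0, 0, 75], [0, 0, 20, 0, 75], [0, 0, 60, 0, 75], [0, 0, 100, 0, 75]]]}}

```text
time: 10.73
tool_pos: [0.5305, 0.4042, 0.1444]
ee_rot: [-3.137, -0.004, 2.837]
wrist_force: [0.6, 0.9, 0.6]
width: 0.0705
```

Call:
{"method": "step_arm", "body": {"plan": [[[-40, -240, 0, 0, 75], [-40, -240, 0, 0, 75], [-40, -240, 0, 0, 75], [-40, -240, 0, 0, 75], [-40, -240, 0, 0, 75], [-40, -240, 0, 0, 75], [-40, -240, 0, 0, 75]]]}}

```text
time: 11.32
tool_pos: [0.491, 0.1599, 0.1465]
ee_rot: [-3.139, 0.001, 2.831]
wrist_force: [-0.3, 0.5, 0.3]
width: 0.0704
```

Call:
{"method": "step_arm", "body": {"plan": [[[-58, -360, 0, 0, 75], [-58, -360, 0, 0, 75], [-58, -360, 0, 0, 75], [-58, -360, 0, 0, 75], [-58, -360, 0, 0, 75], [-58, -360, 0, 0, 75], [-58, -360, 0, 0, 75], [-58, -360, 0, 0, 75]]]}}

```text
time: 11.98
tool_pos: [0.4387, -0.1654, 0.1466]
ee_rot: [3.141, 0.001, 2.837]
wrist_force: [0.1, 0.2, -1.0]
width: 0.0703
```

```bash
python3 look.py w8.png; python3 ext.py yellow | grep scene
python3 - <<'E'
from h import *
for n,pts in [('scene',[(231,160),(184,189)]),('side',[(339,167),(272,147)])]:
    s,o=snap(n);print([ray(cam(s,o),p,.032).round(3)[:2] for p in pts])
E
```

```text
t 11.98 tcp [ 0.4387 -0.1654  0.1466] rot [3.141e+00 1.000e-03 2.837e+00] q [-0.48 -0.08  1.65  0.    1.57 -1.75] F [ 0.1  0.2 -1. ] w 0.0703
red [24. 97.] [59, 65, 1786] z64 [ 0.2868 -0.3435] z28 [ 0.2752 -0.3705] z16 [ 0.272  -0.3781]
red [225. 196.] [52, 44, 1711] z64 [ 0.4322 -0.1968] z28 [ 0.4404 -0.2039] z16 [ 0.4427 -0.2058]
red [295. 255.] [51, 46, 1724] z64 [ 0.5162 -0.147 ] z28 [ 0.5359 -0.1473] z16 [ 0.5413 -0.1473]
yellow [405. 222.] [53, 9, 331] z64 [ 0.5148 -0.0287] z28 [ 0.5343 -0.0129] z16 [ 0.5397 -0.0085]
blue [455. 121.] [62, 58, 558] z64 [0.4275 0.0338] z28 [0.4351 0.0582] z16 [0.4372 0.0649]
scene [419.1 233.3] [23, 17, 301] [(16, [0.4513, 0.414]), (57, [0.5027, 0.4092]), (73, [0.5227, 0.4074])]
scene [401.4 236. ] [14, 7, 61] [(16, [0.478, 0.3733]), (57, [0.5278, 0.371]), (73, [0.5472, 0.3701])]
[array([ 0.322, -0.17 ]), array([ 0.514, -0.229])]
[array([ 0.325, -0.173]), array([ 0.519, -0.227])]
```

View pics/w8.png

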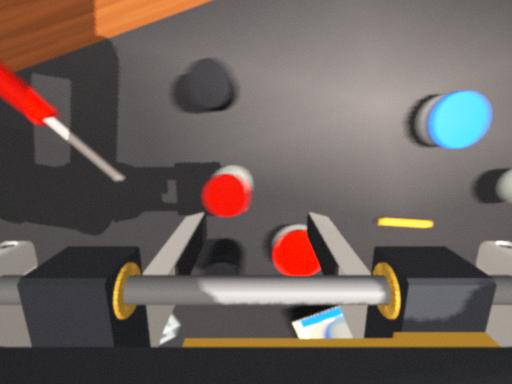

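The red lid is at (227,195), the red tin at (297,252) and black pots at (210,85) and (222,255). The red pot is at (.434,-.197), and the black pot beyond is 88 mm off, so I descend with the same yaw.

Call:
{"method": "step_arm", "body": {"plan": [[[-4, -33, 0, 0, 75], [-4, -33, 0, 0, 75], [-4, -33, -40, 0, 75], [-4, -33, -80, 0, 75], [-4, -33, -116, 0, 75], [-4, -33, -116, 0, 75], [-4, -33, -116, 0, 75], [-4, -33, -116, 0, 0]]]}}

```text
time: 12.9
tool_pos: [0.4366, -0.1965, 0.0323]
ee_rot: [-3.141, 0.003, 2.839]
wrist_force: [0.5, -0.6, 0.4]
width: 0.0663
```

Call:
{"method": "step_arm", "body": {"plan": [[[0, 0, 0, 0, 0], [0, 0, 0, 0, 0], [0, 0, 0, 0, 0], [0, 0, 0, 0, 0], [0, 0, 0, 0, 0], [0, 0, 40, 0, 0], [0, 0, 80, 0, 0], [0, 0, 120, 0, 0]]]}}

```text
time: 13.57
tool_pos: [0.4337, -0.1967, 0.1507]
ee_rot: [3.142, -0.003, 2.836]
wrist_force: [2.4, -0.8, -1.3]
width: 0.0433
```

```bash
python3 look.py w9.png
```

```text
t 13.57 tcp [ 0.4337 -0.1967  0.1507] rot [ 3.142e+00 -3.000e-03  2.836e+00] q [-0.54 -0.06  1.63 -0.    1.58 -1.81] F [ 2.4 -0.8 -1.3] w 0.0433
red [40. 80.] [89, 85, 2738] z64 [ 0.2709 -0.3564] z28 [ 0.2579 -0.3806] z16 [ 0.2543 -0.3873]
red [256. 232.] [77, 75, 4347] z64 [ 0.4754 -0.2108] z28 [ 0.4898 -0.2154] z16 [ 0.4939 -0.2167]
red [335. 239.] [40, 31, 693] z64 [ 0.5074 -0.1331] z28 [ 0.5261 -0.1274] z16 [ 0.5314 -0.1257]
yellow [435. 219.] [51, 9, 346] z64 [ 0.5174 -0.0281] z28 [ 0.5374 -0.0082] z16 [ 0.543  -0.0027]
blue [477. 117.] [50, 58, 385] z64 [0.4262 0.026 ] z28 [0.4341 0.0532] z16 [0.4363 0.0607]
```

Call:
{"method": "step_arm", "body": {"plan": [[[0, 0, 10, 0, 0], [130, 167, 10, 0, 0], [258, 334, 10, 0, 0], [258, 334, 10, 0, 0], [258, 334, 10, 0, 0], [258, 334, 10, 0, 0], [258, 334, 10, 0, 0], [258, 334, 10, 0, 0]]]}}

```text
time: 14.28
tool_pos: [0.6132, 0.0354, 0.1581]
ee_rot: [-3.14, -0.003, 2.837]
wrist_force: [0.1, -0.1, -1.2]
width: 0.0432
```

```bash
python3 look.py w10.png | egrep 'tcp|red|green'; python3 ext.py red |grep -v tcp
```

```text
t 14.28 tcp [0.6132 0.0354 0.1581] rot [-3.140e+00 -3.000e-03  2.837e+00] q [-0.03  0.25  1.28 -0.    1.62 -1.3 ] F [ 0.1 -0.1 -1.2] w 0.0432
red [ 98. 166.] [59, 55, 2500] z64 [ 0.5395 -0.1132] z28 [ 0.5385 -0.1353] z16 [ 0.5382 -0.1415]
red [346. 186.] [81, 45, 781] z64 [0.6369 0.125 ] z28 [0.6486 0.134 ] z16 [0.6519 0.1365]
red [256. 232.] [76, 74, 4325] z64 [0.6575 0.0204] z28 [0.6719 0.0158] z16 [0.6759 0.0145]
red [358. 215.] [42, 43, 1371] z64 [0.6716 0.1307] z28 [0.6878 0.1404] z16 [0.6923 0.1431]
red [294. 327.] [32, 18, 197] z64 [0.7865 0.0266] z28 [0.8178 0.0227] z16 [0.8264 0.0217]
green [344.  89.] [48, 50, 1879] z64 [0.5423 0.145 ] z28 [0.5417 0.1566] z16 [0.5415 0.1599]
scene [183.2 143.2] [10, 19, 148] [(16, [0.2556, -0.3838]), (57, [0.3185, -0.3415]), (73, [0.343, -0.325])]
scene [256.5 182. ] [13, 15, 173] [(16, [0.3855, -0.0571]), (57, [0.4408, -0.034]), (73, [0.4623, -0.0251])]
scene [209.3 201.6] [24, 16, 300] [(16, [0.5226, -0.1444]), (57, [0.5698, -0.1163]), (73, [0.5882, -0.1053])]
scene [288.8 252.5] [42, 10, 195] [(16, [0.6356, 0.1279]), (57, [0.6761, 0.14]), (73, [0.6919, 0.1447])]
scene [286.2 266.4] [24, 16, 304] [(16, [0.6811, 0.1367]), (57, [0.7189, 0.1483]), (73, [0.7337, 0.1528])]
side [361.6 133.2] [31, 13, 259] [(16, [0.2562, -0.3816]), (57, [0.2662, -0.3163]), (73, [0.2702, -0.2908])]
side [216.3 156.6] [16, 16, 216] [(16, [0.6708, -0.1697]), (57, [0.6546, -0.1179]), (73, [0.6483, -0.0976])]
side [260.3 167.4] [22, 16, 290] [(16, [0.5388, -0.1468]), (57, [0.531, -0.0964]), (73, [0.5279, -0.0768])]
side [190.7 235. ] [12, 35, 197] [(16, [0.6513, 0.127]), (57, [0.6364, 0.16]), (73, [0.6306, 0.173])]
side [173.6 235.7] [26, 18, 355] [(16, [0.6886, 0.1365]), (57, [0.6713, 0.169]), (73, [0.6646, 0.1816])]
```

Call:
{"method": "step_arm", "body": {"plan": [[[79, 102, 0, 0, 0], [79, 102, 0, 0, 0], [79, 102, 0, 0, 0], [79, 102, 0, 0, 0], [79, 102, -35, 0, 0], [79, 102, -70, 0, 0], [79, 102, -70, 0, 0], [79, 102, -70, 0, 0]]]}}

```text
time: 15.1
tool_pos: [0.6892, 0.1339, 0.0863]
ee_rot: [-3.137, -0.008, 2.835]
wrist_force: [-0.1, 0.5, 0.5]
width: 0.0435
```

```bash
python3 ext.py red | tail -1; python3 ext.py red e5.png |tail -1
```

```text
tcp [0.6914 0.1343 0.0899] t 15.15 F [ 0.4 -0.5 -0.4] [-0.   -0.02 -0.05]
tcp [0.6936 0.135  0.0937] t 15.25 F [ 1.1 -0.5 -0.7] [-0.   -0.04 -0.01]
```

View pics/e5.png

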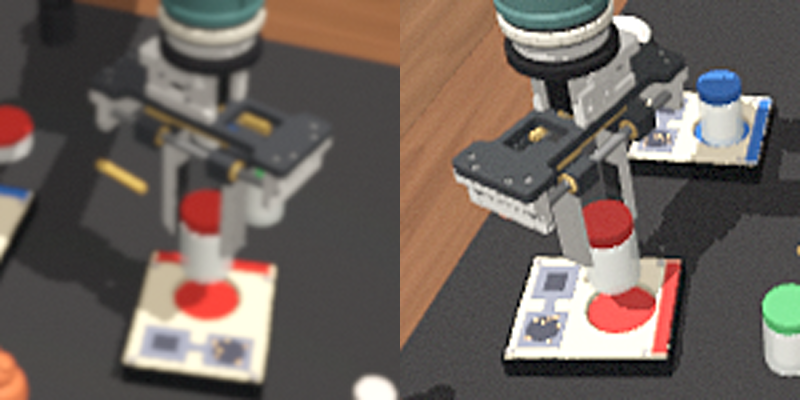

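In the right crop the blue pot stands upright in its well at (720,110). The red pot hangs over the red well at (207,298) left and (620,310) right. Lower.

Call:
{"method": "step_arm", "body": {"plan": [[[-1, 2, 0, 0, 0], [-1, 2, -25, 0, 0], [-1, 2, -38, 0, 0], [-1, 2, -43, 0, 0], [-1, 2, -46, 0, 0], [-1, 2, -46, 0, 0], [-1, 2, -46, 0, 0]]]}}

```text
time: 15.88
tool_pos: [0.6907, 0.1378, 0.0476]
ee_rot: [-3.141, -0.0, 2.837]
wrist_force: [-4.4, -0.9, 7.9]
width: 0.0436
```

```bash
python3 ext.py red e6.png |tail -1
```

```text
tcp [0.6907 0.1378 0.0476] t 15.93 F [-5.1 -0.2  7.7] [-0.23  1.2   0.02]
```

View pics/e6.png

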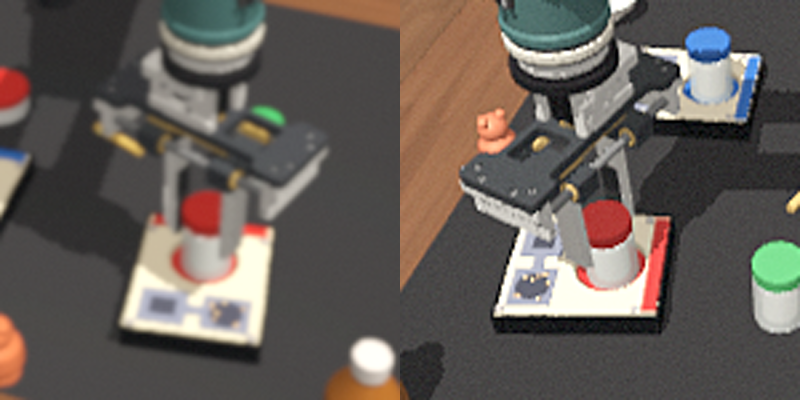

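The red pot is resting on its floor: it carries 8 N of contact, the underside is at 16 mm, and the red ring shows around the base. Release and go to green.

Call:
{"method": "step_arm", "body": {"plan": [[[0, 0, 1, 0, 0], [0, 0, 1, 0, 75], [0, 0, 1, 0, 75], [0, 0, 1, 0, 75], [0, 0, 1, 0, 75], [0, 0, 25, 0, 75], [0, 0, 60, 0, 75], [0, 0, 98, 0, 75]]]}}

```text
time: 16.65
tool_pos: [0.6897, 0.1376, 0.1399]
ee_rot: [-3.139, -0.006, 2.837]
wrist_force: [1.4, -0.1, 0.6]
width: 0.0705
```

Call:
{"method": "step_arm", "body": {"plan": [[[0, 0, 0, 0, 75], [-149, 3, 0, 0, 75], [-149, 3, 0, 0, 75], [-149, 3, 0, 0, 75], [-149, 3, 0, 0, 75], [-149, 3, 0, 0, 75], [-149, 3, 0, 0, 75]]]}}

```text
time: 17.23
tool_pos: [0.5416, 0.141, 0.1426]
ee_rot: [3.141, 0.001, 2.837]
wrist_force: [-0.3, -0.3, -0.6]
width: 0.0704
```

```bash
python3 look.py w11.png; for c in red yellow blue; do echo $c; python3 ext.py $c f_$c.png; done
python3 - <<'E'
import cv2,numpy as np
from h import *
a,_=snap('scene'); b,_=snap('side'); w=cv2.imread('pics/w11.png')
A=cv2.cvtColor(a['frame'],cv2.COLOR_RGB2BGR)[150:310,150:462]; B=cv2.cvtColor(b['frame'],cv2.COLOR_RGB2BGR)[140:384,110:330]
A=cv2.resize(A,(480,246)); w=cv2.resize(w,(480,354)); B=cv2.resize(B,(320,355)); B=np.vstack([B,np.zeros((245,320,3),np.uint8)])
cv2.imwrite('pics/m1.png',np.hstack([np.vstack([A,w]),B]))
E
```

```text
t 17.23 tcp [0.5416 0.141  0.1426] rot [3.141e+00 1.000e-03 2.837e+00] q [ 0.15  0.13  1.45 -0.    1.56 -1.11] F [-0.3 -0.3 -0.6] w 0.0704
red [ 38. 242.] [55, 43, 1139] z64 [ 0.5229 -0.0915] z28 [ 0.5296 -0.1265] z16 [ 0.5315 -0.1362]
red [288. 264.] [58, 26, 417] z64 [0.6252 0.1489] z28 [0.646  0.1472] z16 [0.6518 0.1467]
red [295. 321.] [41, 34, 1182] z64 [0.6961 0.1378] z28 [0.7267 0.1345] z16 [0.7352 0.1336]
yellow [477.  72.] [70, 29, 820] z64 [0.4932 0.3615] z28 [0.4957 0.3892] z16 [0.4964 0.3968]
yellow [480. 116.] [42, 57, 675] z64 [0.5328 0.3602] z28 [0.5408 0.3877] z16 [0.5431 0.3953]
yellow [155. 219.] [38, 7, 207] z64 [0.5359 0.0343] z28 [0.5443 0.0167] z16 [0.5467 0.0118]
blue [158. 113.] [59, 61, 2799] z64 [0.4403 0.0773] z28 [0.4356 0.0656] z16 [0.4342 0.0624]
green [257. 192.] [45, 44, 1551] z64 [0.5403 0.1418] z28 [0.5493 0.139 ] z16 [0.5518 0.1383]
red
scene [183.2 143.2] [10, 19, 148] [(16, [0.2556, -0.3838]), (57, [0.3185, -0.3415]), (73, [0.343, -0.325])]
scene [209.2 201.5] [24, 16, 308] [(16, [0.5226, -0.1448]), (57, [0.5697, -0.1166]), (73, [0.5881, -0.1056])
[... 925 characters left out ...]
06])]
tcp [0.5435 0.1407 0.1422] t 17.43 F [-0.6 -0.3  0.5] [-0.04  0.02 -0.01]
blue
scene [219.    8.6] [56, 20, 988] [(16, [-1.6564, -1.1895]), (57, [-1.4807, -1.0997]), (73, [-1.4121, -1.0646])]
scene [290.8 196.9] [23, 15, 277] [(16, [0.4203, 0.0622]), (57, [0.4735, 0.0781]), (73, [0.4942, 0.0844])]
scene [192.4 217.7] [20, 15, 235] [(16, [0.6024, -0.1539]), (57, [0.6449, -0.1251]), (73, [0.6614, -0.1139])]
side [208.7 151.4] [15, 14, 142] [(16, [0.6989, -0.1895]), (57, [0.681, -0.1364]), (73, [0.674, -0.1157])]
side [288.3 227.3] [26, 22, 451] [(16, [0.4359, 0.0595]), (57, [0.4346, 0.0968]), (73, [0.434, 0.1114])]
tcp [0.5433 0.1407 0.142 ] t 17.53 F [-0.1 -0.3  0.4] [-0.01  0.04 -0.02]
```

View pics/m1.png

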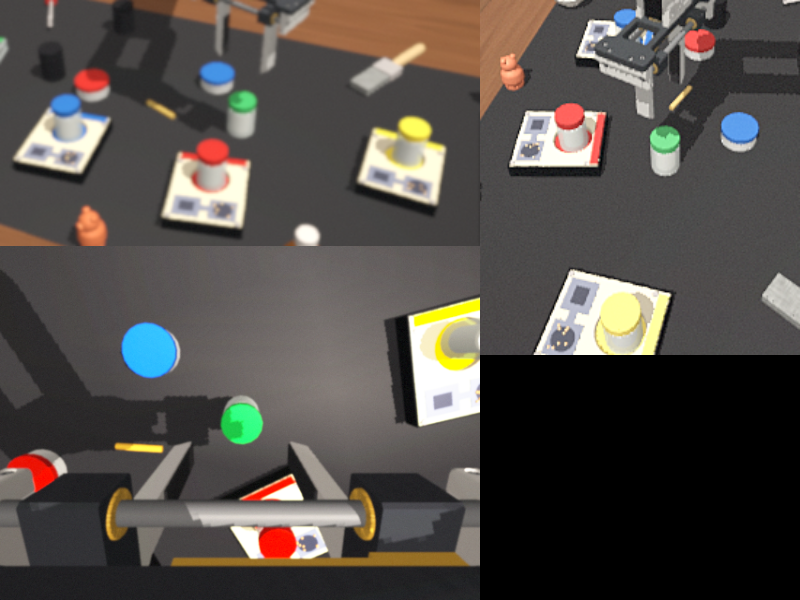

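All three pots stand upright in their own wells in every view; the green pot is between the open fingers and the tins have not moved. That was picture 16, so from here I check by numbers. Grip green.

Call:
{"method": "step_arm", "body": {"plan": [[[-1, 1, 0, 0, 75], [-1, 1, -40, 0, 75], [-1, 1, -80, 0, 75], [-1, 1, -111, 0, 75], [-1, 1, -111, 0, 75], [-1, 1, -111, 0, 75], [-1, 1, -111, 0, 0], [-1, 1, -111, 0, 0]]]}}

```text
time: 18.35
tool_pos: [0.5436, 0.1422, 0.0346]
ee_rot: [3.139, 0.005, 2.837]
wrist_force: [-0.3, 0.2, 0.7]
width: 0.0608
```

Call:
{"method": "step_arm", "body": {"plan": [[[0, 0, 0, 0, 0], [0, 0, 0, 0, 0], [0, 0, 0, 0, 0], [0, 0, 0, 0, 0], [0, 0, 40, 0, 0], [0, 0, 80, 0, 0], [0, 0, 120, 0, 0], [0, 0, 140, 0, 0]]]}}

```text
time: 19.02
tool_pos: [0.543, 0.1421, 0.1769]
ee_rot: [3.138, 0.007, 2.837]
wrist_force: [0.9, 0.4, 0.2]
width: 0.0435
```

```bash
python3 look.py | egrep 'tcp|green'
python3 - <<'E'
from h import *
for n in ['scene','side']:
    s,o=snap(n); c=cam(s,o); g=proj(c,[.53,-.407,.016]); print(n,'expect',g.round(1))
    for sm,vm in [(60,60),(100,60),(100,120),(130,150)]:
        for ce,st,ct in blobs(s['frame'],'green',12,sm,vm):
            if np.linalg.norm(ce-g)<40: print(sm,vm,ce.round(1),st.tolist(),ray(c,ce,.016)[:2].round(4), 'z30',ray(c,ce,.03)[:2].round(4))
E
```

```text
t 19.02 tcp [0.543  0.1421 0.1769] rot [3.138 0.007 2.837] q [ 0.15  0.11  1.4   0.    1.62 -1.11] F [0.9 0.4 0.2] w 0.0435
green [256. 236.] [74, 72, 4087] z64 [0.6008 0.1233] z28 [0.6162 0.1185] z16 [0.6204 0.1172]
scene expect [129.6 183.9]
60 60 [135.6 174. ] [120, 171, 33, 7, 131] [ 0.4781 -0.4226] z30 [ 0.4951 -0.4074]
60 60 [130.6 183. ] [122, 179, 18, 9, 123] [ 0.5247 -0.4075] z30 [ 0.5408 -0.3926]
60 60 [115.2 195.6] [111, 193, 8, 6, 30] [ 0.5941 -0.4098] z30 [ 0.6088 -0.3948]
60 60 [127.2 196.2] [122, 195, 11, 4, 25] [ 0.5842 -0.3757] z30 [ 0.5991 -0.3615]
100 60 [135.7 173.9] [121, 172, 30, 5, 79] [ 0.4776 -0.4227] z30 [ 0.4946 -0.4075]
100 60 [130.5 183. ] [123, 180, 16, 7, 83] [ 0.525  -0.4074] z30 [ 0.5411 -0.3925]
100 120 [135.7 173.9] [121, 172, 30, 5, 79] [ 0.4776 -0.4227] z30 [ 0.4946 -0.4075]
100 120 [130.5 183. ] [123, 180, 16, 7, 83] [ 0.525  -0.4074] z30 [ 0.5411 -0.3925]
130 150 [143.2 174.6] [138, 174, 12, 2, 15] [ 0.4726 -0.3986] z30 [ 0.4897 -0.3838]
130 150 [130.5 183.1] [124, 181, 14, 6, 56] [ 0.5253 -0.4073] z30 [ 0.5413 -0.3923]
side expect [276.7 119.1]
60 60 [287.8 117.5] [285, 109, 7, 18, 66] [ 0.4954 -0.4249] z30 [ 0.4937 -0.4016]
60 60 [277.4 118.9] [272, 115, 13, 8, 72] [ 0.5279 -0.4088] z30 [ 0.5254 -0.3859]
100 60 [287.8 118.4] [285, 111, 6, 15, 46] [ 0.4946 -0.4191] z30 [ 0.4929 -0.396 ]
100 60 [277.2 118.9] [272, 116, 12, 7, 60] [ 0.5284 -0.4089] z30 [ 0.5259 -0.386 ]
100 120 [287.8 118.4] [285, 111, 6, 15, 46] [ 0.4946 -0.4191] z30 [ 0.4929 -0.396 ]
100 120 [277.3 118.9] [273, 116, 11, 7, 59] [ 0.5281 -0.4089] z30 [ 0.5256 -0.386 ]
```

Call:
{"method": "step_arm", "body": {"plan": [[[0, -320, 0, 0, 0], [0, -320, 0, 0, 0], [0, -320, 0, 0, 0], [0, -320, 0, 0, 0], [0, -320, 0, 0, 0], [0, -320, 0, 0, 0], [0, -320, 0, 0, 0], [0, -320, 0, 0, 0]]]}}

```text
time: 19.83
tool_pos: [0.5391, -0.1812, 0.1674]
ee_rot: [-3.141, -0.006, 2.834]
wrist_force: [0.4, 1.0, -1.1]
width: 0.0435
```

Call:
{"method": "step_arm", "body": {"plan": [[[-11, -80, 0, 0, 0], [-11, -80, 0, 0, 0], [-11, -80, 0, 0, 0], [-11, -80, 0, 0, 0], [-11, -80, 0, 0, 0]]]}}

```text
time: 20.25
tool_pos: [0.5292, -0.2572, 0.1684]
ee_rot: [3.139, -0.005, 2.836]
wrist_force: [0.2, 0.8, -1.3]
width: 0.0436
```

```bash
python3 look.py | egrep 'tcp|green'
python3 - <<'E'
from h import *
s,o=snap('wrist','w12.png'); c=cam(s,o); print(o['tool_pos'].round(4), 'expected px', proj(c,[.531,-.4025,.016]).round(0))
for sm,vm in [(60,50),(100,90),(150,90)]:
    for ce,st,ct in blobs(s['frame'],'green',60,sm,vm): print(sm,vm,ce.round(1),st.tolist(),ray(c,ce,.016)[:2].round(4),'z28',ray(c,ce,.028)[:2].round(4))
E
```

```text
t 20.25 tcp [ 0.5292 -0.2572  0.1684] rot [ 3.139 -0.005  2.836] q [-0.55  0.19  1.33  0.    1.63 -1.81] F [ 0.2  0.8 -1.3] w 0.0436
green [130. 191.] [70, 46, 643] z64 [ 0.4909 -0.39  ] z28 [ 0.4943 -0.4092] z16 [ 0.4953 -0.4145]
green [149. 216.] [43, 41, 1385] z64 [ 0.5235 -0.381 ] z28 [ 0.5311 -0.399 ] z16 [ 0.5332 -0.4041]
green [256. 236.] [74, 73, 4167] z64 [ 0.5825 -0.2746] z28 [ 0.5975 -0.2793] z16 [ 0.6017 -0.2806]
[ 0.5297 -0.2567  0.1692] expected px [149. 214.]
60 50 [129.2 190.4] [93, 166, 72, 49, 812] [ 0.4949 -0.4147] z28 [ 0.4937 -0.4083]
60 50 [148.8 215.5] [127, 195, 44, 42, 1444] [ 0.5333 -0.4042] z28 [ 0.5308 -0.3982]
60 50 [256.2 236.2] [219, 200, 76, 73, 4324] [ 0.6025 -0.2802] z28 [ 0.5975 -0.2787]
60 50 [185.  238.3] [179, 235, 14, 8, 62] [ 0.5771 -0.371 ] z28 [ 0.5731 -0.3662]
100 90 [129.3 190.5] [94, 167, 71, 47, 722] [ 0.4951 -0.4147] z28 [ 0.494  -0.4082]
100 90 [148.9 215.3] [127, 195, 44, 42, 1426] [ 0.533 -0.404] z28 [ 0.5305 -0.398 ]
100 90 [256.2 236.2] [220, 200, 74, 73, 4201] [ 0.6026 -0.2803] z28 [ 0.5975 -0.2787]
150 90 [129.4 190.7] [95, 168, 69, 46, 598] [ 0.4953 -0.4147] z28 [ 0.4942 -0.4083]
150 90 [148.9 215.4] [128, 196, 43, 40, 1345] [ 0.5333 -0.404 ] z28 [ 0.5307 -0.398 ]
150 90 [256.2 236.2] [220, 201, 74, 72, 4107] [ 0.6026 -0.2802] z28 [ 0.5976 -0.2787]
```

Call:
{"method": "step_arm", "body": {"plan": [[[1, -144, 0, 0, 0], [1, -144, 0, 0, 0], [1, -144, 0, 0, 0], [1, -144, 0, 0, 0], [1, -144, -30, 0, 0], [1, -144, -65, 0, 0], [1, -144, -75, 0, 0], [1, -144, -75, 0, 0]]]}}

```text
time: 21.02
tool_pos: [0.5296, -0.3986, 0.091]
ee_rot: [3.137, -0.009, 2.839]
wrist_force: [-0.8, 0.6, -1.8]
width: 0.0436
```

```bash
cat > g.py <<'E'
from h import *
for n in ['scene','side']:
    s,o=snap(n); c=cam(s,o); T=o['tool_pos']; g=proj(c,T+[0,0,.022]); f=proj(c,[.532,-.402,.016]); print(n,'lid expected',g.round(1),'well',f.round(1))
    for ce,st,ct in blobs(s['frame'],'green',15,100,60):
        if np.linalg.norm(ce-g)<40 : print(ce.round(1),st.tolist(),'@lid z',ray(c,ce,T[2]+.022)[:2].round(4))
s,o=snap('wrist'); c=cam(s,o)
for ce,st,ct in blobs(s['frame'],'green',300): print('wrist',ce.round(0),st[2:].tolist(),'@lid z',ray(c,ce,T[2]+.022)[:2].round(4))
o=robot.get_obs(); print(o['time'],o['tool_pos'].round(4),o['wrist_force'].round(1),o['width'])
E
python3 g.py
```

```text
scene lid expected [125.4 156.4] well [130.6 184.6]
[122.5 154.8] [119, 150, 8, 10, 63] @lid z [ 0.5254 -0.4117]
[144.2 174.7] [137, 173, 14, 4, 37] @lid z [ 0.5905 -0.2938]
[130.3 182.9] [122, 180, 17, 7, 87] @lid z [ 0.6361 -0.305 ]
side lid expected [277.9  92.1] well [275.9 119.8]
[281.   91.5] [278, 87, 8, 10, 66] @lid z [ 0.5219 -0.4062]
[287.9 118.4] [285, 111, 6, 15, 49] @lid z [ 0.4821 -0.254 ]
[258.9 120.2] [255, 116, 8, 10, 25] @lid z [ 0.5596 -0.2273]
[275.6 118.9] [268, 116, 16, 7, 80] @lid z [ 0.5153 -0.2438]
wrist [236. 163.] [96, 62, 1026] @lid z [ 0.4842 -0.3995]
wrist [255. 181.] [59, 34, 763] @lid z [ 0.4983 -0.3918]
wrist [256. 236.] [74, 72, 4118] @lid z [ 0.5325 -0.4019]
21.1667 [ 0.5326 -0.4019  0.0985] [-0.1 -0.5 -1.1] 0.04363185979476851
```

Call:
{"method": "step_arm", "body": {"plan": [[[0, 0, 0, 0, 0], [0, 0, -22, 0, 0], [0, 0, -36, 0, 0], [0, 0, -43, 0, 0], [0, 0, -47, 0, 0], [0, 0, -47, 0, 0], [0, 0, -48, 0, 0], [0, 0, -48, 0, 0]]]}}

```text
time: 21.83
tool_pos: [0.5319, -0.4027, 0.0496]
ee_rot: [-3.141, 0.002, 2.837]
wrist_force: [-0.5, -0.2, -0.9]
width: 0.0434
```

```bash
python3 g.py
```

```text
scene lid expected [126.7 168.8] well [130.6 184.6]
[123.9 167.2] [121, 163, 7, 9, 54] @lid z [ 0.5277 -0.4157]
[144.3 174.7] [138, 173, 13, 4, 37] @lid z [ 0.5401 -0.3366]
side lid expected [276.9 104.6] well [275.9 119.8]
[280.1 103.9] [277, 99, 8, 10, 67] @lid z [ 0.5225 -0.4095]
[287.8 118.3] [285, 111, 6, 15, 46] @lid z [ 0.488 -0.328]
[258.9 120.2] [255, 116, 8, 10, 25] @lid z [ 0.5714 -0.299 ]
wrist [234. 171.] [117, 75, 1576] @lid z [ 0.4878 -0.4031]
wrist [257. 232.] [74, 98, 4711] @lid z [ 0.5284 -0.4016]
21.9833 [ 0.5317 -0.4026  0.0493] [0.  0.3 1.2] 0.04305821504249508
```

Call:
{"method": "step_arm", "body": {"plan": [[[0, 0, -1, 0, 0], [0, 0, -1, 0, 0], [0, 0, -2, 0, 0], [0, 0, -2, 0, 0], [0, 0, -2, 0, 0]]]}}

```text
time: 22.4
tool_pos: [0.5318, -0.4026, 0.0493]
ee_rot: [-3.141, 0.002, 2.837]
wrist_force: [-1.9, 1.3, 7.3]
width: 0.0436
```

Contact with the floor at the expected height: 7 N, no further descent. Release and rise clear.

Call:
{"method": "step_arm", "body": {"plan": [[[0, 0, 2, 0, 0], [0, 0, 2, 0, 75], [0, 0, 2, 0, 75], [0, 0, 2, 0, 75], [0, 0, 2, 0, 75], [0, 0, 25, 0, 75], [0, 0, 60, 0, 75], [0, 0, 100, 0, 75]]]}}

```text
time: 23.07
tool_pos: [0.5298, -0.4009, 0.1436]
ee_rot: [3.138, -0.007, 2.837]
wrist_force: [0.9, 0.1, 0.1]
width: 0.0707
```

Call:
{"method": "step_arm", "body": {"plan": [[[-120, 120, 60, 0, 75], [-120, 120, 60, 0, 75], [-120, 120, 60, 0, 75], [-120, 120, 60, 0, 75], [-120, 120, 60, 0, 75], [-120, 120, 60, 0, 75], [-120, 120, 60, 0, 75]]]}}

```text
time: 23.65
tool_pos: [0.4114, -0.2822, 0.207]
ee_rot: [-3.141, 0.002, 2.837]
wrist_force: [0.0, -0.2, 0.4]
width: 0.0705
```

```bash
python3 - <<'E'
from h import *
pl={'red':(.690,.138),'yellow':(.533,.4055),'blue':(.670,-.111),'green':(.532,-.4025)}
for n in ['scene','side']:
    s,o=snap(n,n+'_end.png'); c=cam(s,o)
    for k,(x,y) in pl.items():
        up=proj(c,[x,y,.073]); b=[q for q in blobs(s['frame'],k,40,90) if np.linalg.norm(q[0]-up)<14]
        print(n,k,'upright lid expected',up.round(1),[(q[0].round(1).tolist(),q[1][2:].tolist()) for q in b])
    for k,(x,y) in {'red':(.5386,-.142),'blue':(.434,.064)}.items():
        b=[q[0].round(1).tolist() for q in blobs(s['frame'],k,150) if np.linalg.norm(q[0]-proj(c,[x,y,.022]))<10]; print(' tin',k,b)
print(robot.get_obs()['time'],robot.get_obs()['wrist_force'].round(1))
E
python3 look.py | egrep 'tcp|green'
```

```text
scene red upright lid expected [286.2 251.2] [([288.2, 249.3], [43, 19, 439])]
scene yellow upright lid expected [418.  235.9] [([417.6, 235.1], [45, 23, 450])]
scene blue upright lid expected [191.7 220. ] [([192.3, 217.8], [21, 15, 248])]
scene green upright lid expected [126.6 168.4] [([127.3, 166.3], [18, 12, 165])]
 tin red [[209.1, 201.5]]
 tin blue [[290.7, 196.9]]
side red upright lid expected [169.3 218.8] [([171.0, 219.4], [21, 18, 315])]
side yellow upright lid expected [204.3 353.8] [([205.2, 358.4], [34, 43, 798])]
side blue upright lid expected [209.7 152.6] [([210.2, 152.2], [17, 14, 192])]
side green upright lid expected [276.9 104.2] [([277.6, 104.1], [14, 11, 117])]
 tin red [[260.3, 167.3]]
 tin blue [[288.3, 227.3]]
23.75 [-0.4 -0.1 -0. ]
t 23.75 tcp [ 0.4116 -0.2826  0.2054] rot [ 3.141e+00 -1.000e-03  2.837e+00] q [-0.72 -0.03  1.49  0.    1.68 -1.98] F [-0.4 -0.1 -0. ] w 0.0706
green [197. 307.] [27, 7, 156] z64 [ 0.5556 -0.4146] z28 [ 0.5791 -0.4316] z16 [ 0.5856 -0.4363]
```

```bash
python3 -c "
from bench import robot; print(robot.close_job())"
```

```text
the job is handed in; nothing more can be done
None
```

The job is handed in. The pots went into the wells of their own colour in the order blue, yellow, red, then green last in the tray, in about 24 s of robot time. The hand-in gives no verdict.

- **Seating:** Red and green were felt on the floor (7–8 N, underside at about 16 mm). Blue and yellow were judged seated by height and by the pictures taken before release.
- **Uprightness:** In the last two-camera check, every lid was within about 2 px of where an upright, seated pot should show. The exception was yellow in the side view, about 5 px off, where the lid's colour patch ran into the well and strip.
- **Green pot:** I had used all 16 picture views by then, so its final placing was checked by numbers only.
- **Tins and gripper:** Both bait tins stayed where they were to within a pixel. The gripper was clear of everything, with its wrist force near zero.
- **Camera offset:** The scene camera read a few millimetres short in x compared with the wrist and side cameras, so I relied mainly on those two.

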